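# Fold a parts case's lid over and tuck it under its lip

## Robot

A 7-joint arm with a two-finger parallel gripper is mounted at the origin on the work surface. World frame = base frame: x ahead of the robot, y to its left, z up, the work surface at z = 0. Lengths are in mm, angles in rad, forces in N, time in s.
With the tool pointing down it reaches from about 400 to 900 mm from the base axis. Payload 5.6 kg.
Tool frame: the origin (TCP) lies midway between the tips of the shut fingers; the grasp point (between the pads) lies 19 mm behind it; z points along the fingers, y is the line along which they close (so a half turn about z gives the same grasp; the last joint's range is limited). The gripper opens to 92 mm and grips with 3 to 60 N. Pads are 20 mm wide; open, the fingers measure 128 mm over their backs; the gripper's body (75 mm by 189 mm) begins 69 mm behind the grasp point.
Start: joints at [-1.225, 0.468, -0.012, 1.603, 0.006, 1.071, -0.056], TCP at [246.442, 601.478, 214.592] pointing down, gripper open.
Joint ranges: [-2.53, 2.53], [-0.31, 2.02], [-1.57, 1.55], [0.28, 2.44], [-1.29, 4.43], [0.15, 1.84], [-2.92, 2.92]. Speed limits (rad/s): [2.57, 2.57, 3.14, 3.14, 3.14, 3.14, 3.14].

## Interface

Orientations are given as a rotation vector (axis times angle).
In Python, from cell import robot, grip, kin, viewer gives the robot as it stands. Calls block until the motion is done:
- robot.movep(position, orientation): joint-space move of the TCP to a pose.
- robot.servo_line(position, feed=150, rotation=None): straight line of the TCP; rotation=None keeps the orientation; feed is the mean speed in mm/s.
- robot.goto_joints(angles): joint-space move.
- grip(opening, newtons=None): opening from 0.0 (shut) to 1.0 (fully open); newtons is the grip in N (None keeps the last); returns when the fingers have stopped.
- robot.hold(seconds).
- kin.ik(position, orientation): joint angles nearest the present ones, or None.
- robot.observe(): the state.
- viewer.read_camera(name): name is "scene" or "top"; returns the picture (384x512x3 uint8, red, green, blue); there is no depth.
- viewer.camera_info(name): a dict with "camera_matrix" (3x3 intrinsics, pixels), "k1" (the pictures are not rectified: a ray, as slopes to the right and down, at radius r is drawn at 1 + k1 r^2 times it, then the intrinsics apply), "R" (3x3) and "t" (3): a world point X has camera coordinates R X + t. Camera axes: x right, y down, z forward; pixel columns grow to the right and rows downward; lengths in mm; the calibration is good to about 2 mm. A picture is of the moment at which its call begins. camera_info takes no time and is no camera call.
A pose or a line that the arm cannot do raises robot.IKError and nothing moves.
- robot.job_done(): hands the job in; it is judged then, once.
Trained networks look in the newest picture that a camera, given by its name, has taken for a name from the list of things; names that differ only in an ending like _2 or _b are one class to them, and where a whole thing is asked for, a point or a joint stands for the part that bears it (a point fixed in the world has none). Each returns a list of dicts, best first, with "confidence" (0 to 1); they miss things now and then, are a little off and sometimes report something else, mostly with a low value. They report only what shows in the picture. A call takes as long as a camera call. They do not tell look-alikes from the thing itself.
- viewer.silhouettes(name, camera): "mask" (384x512 bool, what is visible of it).
- viewer.pinpoint(name, camera): "at" ([x, y, z] in mm, in the coordinates of the camera as it stood for that picture, good to about 4 mm: a listed point, or the origin of a listed thing).
The state is a dict: "t": time; "joints": joint angles; "joint_velocities": joint speeds; "joint_torque": joint torques, N m; "tcp_pos": TCP position; "tcp_rot": TCP orientation; "contact_force": force on the tool from outside, world axes, zero at the start; "wrist_torque": the same for the moment, N m; "grip_width": opening from 0.0 (shut) to 1.0 (fully open); "grip_force": force on a finger pad.
Only numpy, scipy, OpenCV 4.12 (cv2) and the standard library are available. Lean on these libraries where they do the work, as an engineer would, in place of code of your own. Each camera call takes 0.05 s, during which the arm holds its last target. There are 200 camera calls.

## Task

Close the open parts case: with closed fingertips push its springy lid over from the outside, press it down flat, and push it along until its free edge is tucked fully home beneath the steel lip, so that it stays shut when you let go. Only push the lid, do not pinch it or touch its inner face, and leave the things standing around the case where they are.

Things in the scene. Friction and masses are not known exactly. Their poses are not given: they have to be found in the camera images.
- case: Grey open plastic parts case, 150 (its x) x 120 (its y) x 60 mm high, fixed to the table. Origin: centre of its underside; z up. The lid's hinge runs along y over its -x wall, the steel lip stands over its +x wall; the lid folds over from -x to +x. Lip: a level plate 80 mm wide (y) and 3 mm thick, its underside at z = 69 mm, its top at 72 mm, reaching over the case from x = 79 to x = 60 mm.
- lid (a joint): Hinge angle of the lid: 0 = folded flat over the case, 1.57 = upright, 2.1 = leaning out as far as it goes; starts between 1.5 and 2.0. The hinge is springy: below about 1.0 the lid swings up again when released (about 0.5 N at the free edge is enough to hold it flat); at its start it stays where it is. At 0 the hinge has a hard stop.
- runner (a joint): How far the lid with its hinge has been slid towards the lip (case +x), in m: 0 to 0.020 (hard stop, fully home). About 3 N of stiff friction: it stays where it is left. Flat lid: at 0 its free edge is 7 mm short of the lip, at 0.020 it reaches 13 mm beneath it. If slid more than 7 mm before it is flat, the lid lands on top of the lip. The lip and the lid collide.
- hinge_mid (a point): Middle of the lid's hinge axis, 62 mm above the table, at case x = -72 mm + runner; its x, y, z are along the case's axes.
- lid_edge (a point): Middle of the lid's free edge, 125 mm from the hinge axis. The lid is a white plastic plate 122 x 106 x 3 mm, its outer face (the top when flat) 3 mm off the hinge axis. Site axes: x from the hinge to the free edge, z out of the outer face. Flat lid: outer face 65 mm above the table, 4 mm clear beneath the lip.
- rib_top (a point): Middle of the top of the thumb rib on the lid's outer face, 103 mm from the hinge axis; the rib is 70 mm wide along the hinge, 4 mm thick, stands 6 mm off the face; a fingertip on its hinge side can push it towards the lip. Same axes as lid_edge.
- lip_edge (a point): Middle of the lip's lower edge that faces the hinge: case (60, 0, 69) mm.
- liner: The lid's inner face: a grey sheet 101 x 96 x 2 mm fixed on the inside of the lid. Not to be touched (fingers in contact with more than 1 N fail). Origin on the hinge axis.
- carton: Bystander: loose small white carton, 50 x 42 x 70 mm high, on the table. Origin: centre of underside.
- bearing: Bystander: loose steel bearing ring, 52 mm across, 15 mm high, on the table. Origin: centre of underside.
- contactor: Bystander: loose grey and black electrical contactor, 45 x 60 x 50 mm high, on the table. Origin: centre of underside.
There are look-alikes about, which are no part of the job. Of the things that look like the case, the largest one is meant.

How it is judged:
By the outcome, as a careful person would: the job done as asked, in the order asked, and still so for the second after the job is handed in, with the robot touching nothing.
It also fails if it takes over 40 s, if anything falls off the work surface, if the arm or the gripper's body presses on something with over 40 N, if the wrist force passes 120 N, or if a joint passes its speed limit or range.

## Working session

There is one attempt and no reset: what is moved stays moved. The work goes in short steps, each a Python script; the robot and the scene stay as the last script left them, time stands still between calls to the robot, and variables do not carry over. Pictures are saved under pics/ and viewed, at most 10 in all, crops included, and the job is handed in when it is done.

```bash
mkdir -p pics; ls
cat > h.py <<'E'
from cell import robot, grip, kin, viewer
import numpy as np, cv2
def w(cam,p):
    i=viewer.camera_info(cam); return np.array(i["R"]).T@(np.array(p)-np.array(i["t"]))
E
python3 - <<'E'
from h import *
a=[]
for c in("top","scene"):
    im=viewer.read_camera(c); cv2.imwrite(f"pics/{c}0.png",im[:,:,::-1]); a.append(im)
    for n in("case","hinge_mid","lid_edge","rib_top","lip_edge","carton","bearing","contactor"):
        for d in viewer.pinpoint(n,c): print(c,n,round(d["confidence"],2),w(c,d["at"]).round(1))
    print(np.array(viewer.camera_info(c)["R"]).round(2).tolist(),viewer.camera_info(c)["t"])
s=np.vstack(a); cv2.imwrite("pics/both.png",cv2.resize(np.hstack(a),(800,300))[:,:,::-1])
print(robot.observe())
E
```

```text
pics
top case 0.86 [547.8 288.8  -0.9]
top case 0.78 [ 489.6 -165.8   -3.1]
top case 0.62 [533.1  44.1  -1.3]
top hinge_mid 0.85 [559.2 -26.4  62.5]
top hinge_mid 0.75 [ 504.7 -207.6   39.7]
top hinge_mid 0.74 [559.9 245.8  43.9]
top lid_edge 0.85 [540.  323.5  45.1]
top lid_edge 0.81 [ 476.7 -135.7   40.9]
top lid_edge 0.77 [573.8 -58.1 182.7]
top rib_top 0.95 [550.4 308.8  48.8]
top rib_top 0.67 [ 480.  -149.3   48.4]
top rib_top 0.4 [559.3 -25.3  61.6]
top lip_edge 0.98 [547.9 330.7  48.2]
top lip_edge 0.86 [511.7  98.4  73.1]
top lip_edge 0.85 [ 475.2 -132.2   42.5]
top carton 0.9 [394.7  36.9  -1.5]
top bearing 0.82 [6.487e+02 8.960e+01 6.000e-01]
top bearing 0.64 [573.  -58.6 182. ]
top bearing 0.56 [511.3  95.6  69.4]
top contactor 0.65 [455.9 171.4  -0.7]
[[-0.01, -1.0, -0.03], [-0.98, 0.01, -0.18], [0.18, 0.03, -0.98]] [ 81.83846419 579.28434048 595.34402605]
scene case 0.74 [550.9 287.8  -3.3]
scene case 0.72 [ 489.2 -169.     2.1]
scene case 0.66 [533.9  43.9   1. ]
scene hinge_mid 0.9 [564.5 -22.4  59.7]
scene hinge_mid 0.82 [558.3 245.2  40.3]
scene hinge_mid 0.68 [ 504.
[... 677 characters left out ...]
s': array([-1.22500832,  0.4674991 , -0.01157054,  1.60269998,  0.00598909,
        1.07138503, -0.05629589]), 'joint_velocities': array([ 0.0011344 , -0.00154999, -0.0008585 ,  0.00205601, -0.0003635 ,
       -0.00030096, -0.00126126]), 'joint_torque': array([-6.57195942e-04, -5.20412064e+01, -1.31035174e-02, -2.44055879e+01,
       -5.67403890e-02,  1.12370160e-02,  1.90846583e-05]), 'tcp_pos': array([246.45242125, 601.47946796, 214.59293551]), 'tcp_rot': array([6.07010470e-01, 3.08234244e+00, 5.73020831e-05]), 'contact_force': array([-0.12853053, -0.51134583, -0.05615941]), 'wrist_torque': array([-0.0302809 , -0.01804791,  0.0746348 ]), 'grip_force': 0.0, 'grip_width': 0.9972317468957261}
```

View pics/top0.png

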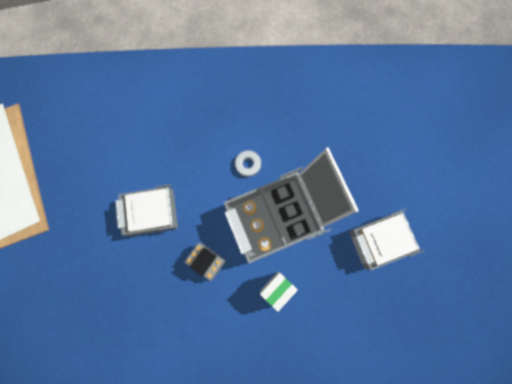

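View pics/scene0.png

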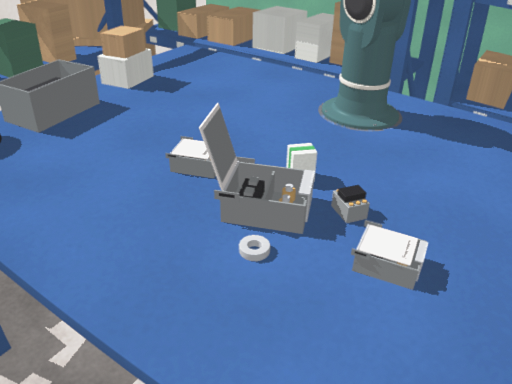

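The top view shows the real case at about pixel (290,210): lid open to the right (335,185), lip on the left (238,230). The two closed small cases at (148,210) and (387,240) are look-alikes. The scene view agrees, and the lid angle comes out at about 1.87. Fitted case origin is (534, 43), with its x axis along (-0.38, 0.925). First move: shut the gripper and go behind the lid.

```bash
cat >> h.py <<'E'
from scipy.spatial.transform import Rotation as Ro
u=np.array([-50.5,123.0,0]);u/=np.linalg.norm(u);v=np.array([-u[1],u[0],0]);C=np.array([534,43.1,0])
def P(x,z,y=0): return C+x*u+y*v+np.array([0,0,z])
def rot(s):
    yt=s*v; zt=np.array([0,0,-1.]); return Ro.from_matrix(np.c_[np.cross(yt,zt),yt,zt]).as_rotvec()
def st(tag=""):
    o=robot.observe(); d=o["tcp_pos"]-C; f=o["contact_force"]
    print(tag,"t%.2f x%.1f y%.1f z%.1f  Fu%.1f Fv%.1f Fz%.1f"%(o["t"],d@u,d@v,d[2],f@u,f@v,f[2])); return o
E
python3 - <<'E'
from h import *
grip(0.0)
p=robot.observe()["tcp_pos"]
robot.servo_line(p+[0,0,100],feed=200)
st()
for s in(1,-1):
    q=kin.ik(P(-150,300),rot(s)); print(s,None if q is None else q.round(2))
    if q is not None: c=(abs(q[6]),s); best=min(best,c) if 'best' in globals() else c
s=best[1]; open("s.txt","w").write(str(s))
robot.movep(P(-150,310),rot(s)); st()
robot.servo_line(P(-150,150),feed=150); st()
cv2.imwrite("pics/s1.png",viewer.read_camera("scene")[60:300,130:450,::-1])
E
```

```text
t2.90 x625.3 y54.4 z313.4  Fu-0.1 Fv-0.7 Fz-0.1
1 [-0.79  0.62  1.36  1.69 -0.62  1.35 -2.08]
-1 [-0.47  0.36  0.76  1.67 -0.26  1.21  0.73]
 t5.64 x-148.9 y-0.7 z309.8  Fu1.0 Fv0.1 Fz-0.4
 t6.86 x-150.4 y-0.5 z150.9  Fu-0.1 Fv-0.1 Fz-0.3
```

View pics/s1.png

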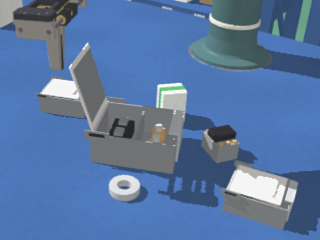

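The shut fingers are behind the lid's outer side (crop pixel ~(55,60), lid edge at (83,45)), clear of everything. Next I sweep the lid over.

Run:
```python
from h import *
r=83
robot.servo_line(P(-95,150),feed=60); st()
for a in (85,65,45,28,14,6):
    f=np.radians(a)
    robot.servo_line(P(-72+r*np.cos(f)-3*np.sin(f)-10,62+r*np.sin(f)+3*np.cos(f)),feed=50); st(a)
cv2.imwrite("pics/s2.png",viewer.read_camera("scene")[60:300,130:450,::-1])
for n in("hinge_mid","lid_edge"):
  for d in viewer.pinpoint(n,"scene"):
    p=w("scene",d["at"])-C; print(n,round(d["confidence"],2),(p@u).round(1),(p@v).round(1),p[2].round(1))
```

```text
t7.97 x-95.4 y0.1 z150.1  Fu0.1 Fv0.4 Fz0.6
85 t8.48 x-77.4 y-0.1 z144.9  Fu-0.4 Fv-0.0 Fz0.3
65 t9.21 x-49.6 y-0.0 z138.5  Fu-0.0 Fv0.6 Fz0.2
45 t9.93 x-25.4 y0.0 z122.8  Fu-0.5 Fv0.1 Fz0.8
28 t10.57 x-10.1 y0.1 z103.5  Fu0.6 Fv-0.4 Fz0.8
14 t11.13 x-2.1 y0.2 z84.7  Fu-0.5 Fv0.1 Fz0.6
6 t11.52 x0.4 y0.3 z73.3  Fu-0.3 Fv0.7 Fz1.1
hinge_mid 0.73 180.7 -98.1 42.3
hinge_mid 0.72 -224.5 122.9 38.3
hinge_mid 0.58 -70.5 -2.1 59.5
lid_edge 0.93 51.2 -2.5 77.7
lid_edge 0.73 254.3 -117.1 43.2
lid_edge 0.65 -144.0 124.8 38.0
lid_edge 0.51 153.2 28.5 -1.1
```

View pics/s2.png

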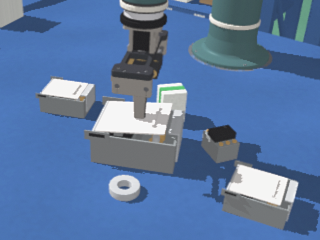

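The lid lies almost flat under the fingertip (crop ~(138,112)), and the runner is still near 0. Next: press it flat by force, then push the rib.

Run:
```python
from h import *
def F(n=4):
    fs=[]
    for _ in range(n): robot.hold(0.02); fs.append(robot.observe()["contact_force"])
    f=np.mean(fs,0); return f@u,f[2]
x=1.0; z=69.
while z>58:
    robot.servo_line(P(x,z),feed=30); fu,fz=F()
    if fz>5: break
    z-=1
st("down"); print(z,fu,fz)
while x<55:
    x+=2 if x<25 else 1
    robot.servo_line(P(x,z),feed=30); fu,fz=F(3)
    print(x,z,round(fu,1),round(fz,1))
    if fz>12: z+=0.5
    if fz<2: z-=0.5
    if fu<-14: break
st("pushed")
cv2.imwrite("pics/s3.png",viewer.read_camera("scene")[60:300,130:450,::-1])
for n in("hinge_mid","lid_edge","rib_top"):
  for d in viewer.pinpoint(n,"scene"):
    p=w("scene",d["at"])-C
    if abs(p@v)<20: print(n,round(d["confidence"],2),(p@u).round(1),(p@v).round(1),p[2].round(1))
```

```text
down t13.62 x1.0 y-0.2 z64.4  Fu1.3 Fv1.1 Fz5.1
64.0 1.503872268072141 5.179204789161312
3.0 64.0 -0.8 5.4
5.0 64.0 -2.4 5.0
7.0 64.0 -2.2 5.4
9.0 64.0 -1.9 5.8
11.0 64.0 -2.4 5.3
13.0 64.0 -2.9 5.9
15.0 64.0 -2.6 5.5
17.0 64.0 -2.3 5.5
19.0 64.0 -2.0 5.8
21.0 64.0 -2.8 5.0
23.0 64.0 -2.9 5.5
25.0 64.0 -3.9 5.4
26.0 64.0 -3.2 5.0
27.0 64.0 -3.5 5.1
28.0 64.0 -4.1 5.4
29.0 64.0 -3.7 4.9
30.0 64.0 -3.6 4.9
31.0 64.0 -3.7 5.6
32.0 64.0 -3.5 5.3
33.0 64.0 -3.6 4.7
34.0 64.0 -3.6 4.5
35.0 64.0 -3.6 4.7
36.0 64.0 -3.4 5.4
37.0 64.0 -3.1 5.0
38.0 64.0 -3.6 5.2
39.0 64.0 -6.1 4.4
40.0 64.0 -7.6 3.8
41.0 64.0 -9.4 3.3
42.0 64.0 -11.1 3.5
43.0 64.0 -13.1 3.0
44.0 64.0 -15.2 2.7
pushed t22.93 x38.5 y-0.0 z64.3  Fu-14.9 Fv0.1 Fz2.4
hinge_mid 0.91 -55.6 -0.7 64.8
lid_edge 0.85 70.3 -0.9 64.8
rib_top 0.61 46.3 -1.6 65.9
```

View pics/s3.png

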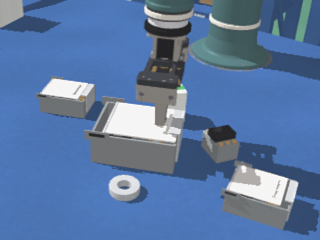

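The tip stalled at x=38.5 with force rising steadily. That matches the predicted hard stop at 39, so the lid should be fully home. I'll unload sideways, lift straight up and check.

Run:
```python
from h import *
robot.servo_line(P(38,64.5),feed=30); st("unload")
robot.servo_line(P(38,80),feed=40); st()
robot.servo_line(P(0,240),feed=200); robot.hold(.3); st()
for c in("scene","top"):
  im=viewer.read_camera(c); cv2.imwrite(f"pics/{c}4.png",im[60:300,130:450,::-1] if c=="scene" else im[100:320,100:440,::-1])
  for n in("hinge_mid","lid_edge","rib_top","lip_edge","carton","bearing","contactor"):
   for d in viewer.pinpoint(n,c):
    p=w(c,d["at"]); q=p-C
    if n in("carton","bearing","contactor"): print(c,n,p.round(0))
    elif abs(q@v)<20: print(c,n,round(d["confidence"],2),(q@u).round(1),(q@v).round(1),q[2].round(1))
```

```text
unload t23.48 x38.1 y0.1 z64.4  Fu-4.3 Fv-0.8 Fz2.6
 t24.02 x39.2 y0.2 z79.8  Fu-0.3 Fv-1.4 Fz-1.3
 t25.29 x0.2 y0.3 z239.3  Fu-0.6 Fv-0.1 Fz0.5
scene hinge_mid 0.77 -52.9 -0.4 61.6
scene lid_edge 0.91 71.4 -0.8 68.2
scene rib_top 0.93 48.4 -2.6 72.6
scene lip_edge 0.88 62.6 2.0 71.4
scene lip_edge 0.45 71.0 1.5 69.0
scene carton [401.  39.   2.]
scene bearing [650.  91.  -3.]
scene contactor [453. 171.  -3.]
```

View pics/scene4.png

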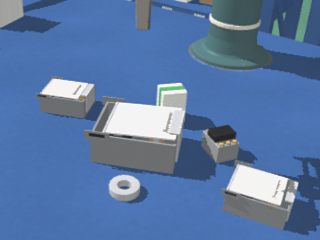

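The lid stays shut with its edge beneath the lip (crop ~(175,122)), and the bystanders are where they were. Hinge at -53 and free edge at 71 match fully home within the measurement error.

```bash
python3 -c "
from h import *
print(robot.job_done())"
```

```text
the job is handed in; nothing more can be done
None
```

The case is closed and handed in: the lid was pushed to its hard stop under the steel lip and stayed shut once released, the bystanders hadn't moved, and it took about 25 s of robot time.

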